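# Clamp a plate in the cam vise and hold the lever

## Task

Draw the tallest of the three aluminium plates straight up out of the slotted rack by its top edge and, without dropping it, stand it upright on the bed of the cam vise between the two jaws, about centred along them, and let go of it. Then swing the cam lever by its ball knob to its highest lift, where the lever lies parallel to the jaws, and finish while still holding the knob there, because the lever springs back if let go and I want to file the plate's top edge. Leave the other two plates, the file and the tin where they are.

Things in the scene. Friction and masses are not known exactly. Their poses are not given: they have to be found in the camera images.
- plate_tall: the tallest of three loose flat aluminium plates standing on edge in the rack: 6 mm thick (its x), 100 mm wide (y), 120 mm tall (z), about 0.19 kg; the other two are equally thick and wide but 80 and 60 mm tall. Origin at the middle of its lower edge, z up along the plate. The same both ways round. Which slot it stands in varies
- plate_mid: the 80 mm tall plate in the rack, otherwise like plate_tall; leave it
- plate_low: the 60 mm tall plate in the rack, otherwise like plate_tall; leave it
- rack: fixed wooden rack, 132 mm (x) by 136 mm (y), 70 mm tall; origin under its centre. Three parallel slots 42 mm apart (at x = -42, 0 and 42 mm), each 8 mm wide, made by upright grooves in the two side cheeks (inner faces at y = +-44.5 mm); the plates stand in them on a floor at z = 10 mm and a plate is free once its lower edge is above z = 70 mm
- vise: fixed grey cam vise, 175 mm long (x), jaws 100 mm wide (y, -50 to 50 mm). Origin on the bench under the fixed jaw's face, which is the plane x = 0, facing -x. The bed the plate stands on is at z = 24 mm, both jaws reach z = 66 mm. With the lever at 0 the moving jaw's face is at x = -13 mm: a 13 mm gap (11 mm with the lever at 0.2 rad). The lever's upright pivot is at x = -71 mm, y = 0
- jaw_face: the moving jaw's steel face plate, 8 mm thick, 100 mm wide, 41 mm tall, origin at the middle of its gripping face, x toward the fixed jaw. It is spring-backed (5 N per mm, up to 6 mm): the cam moves the jaw by up to 10 mm, so on a 6 mm plate it presses with about 15 N at highest lift
- cam_lever (a joint): lever angle, rad: 0 = open, lever pointing straight away from the jaws (vise -x); grows clockwise seen from above, toward the vise's +y. Jaw lift is 10 mm times its sine: highest at 1.57, lever parallel to the jaws (vise +y); beyond it the lift falls again, stop at 2.05. Starts at rest at 0 to 0.2. A return spring (0.35 N m per rad) pushes it back, about 4 to 6 N at the knob near highest lift
- lever_knob: the cam lever's grip: an upright black ball knob of 32 mm diameter that revolves freely on a thin stem at the end of the lever's flat steel bar (18 mm wide, 8 mm thick). Origin at the ball's centre, 125 mm from the pivot axis and 100 mm above the bench; the bar's top is 36 mm below that. Its yaw means nothing; z is up
- file: bystander: a hand file lying on the bench, 330 mm long, 25 mm thick, wooden handle; origin about its middle
- tin: bystander: an upright tin, 76 mm in diameter, 95 mm tall; origin at its underside
Mind the look-alikes: they are no part of the job. Several things have the shape of the rack; the one meant has the colours described above.

How it is judged (in metres and radians):
On the way, in this order (a step that is already met when the one before it is completed fails the run):
1. the tall plate has been drawn clear above the rack's slots in the gripper (z of plate_tall in the frame of rack above 0.072 m and contact force between the fingers and plate_tall above 0.5 N), for 0.1 s.
2. the tall plate stands let go on the vise's bed between the jaws while the lever is still open (z of plate_tall in the frame of vise between 0.02 and 0.028 m and x of plate_tall in the frame of vise between -0.013 and 0 m and y of plate_tall in the frame of vise between -0.02 and 0.02 m and angle between plate_tall's own z axis and vertical below 0.3 rad and contact force between the fingers and plate_tall below 0.1 N and value of joint cam_lever below 0.6 rad), for 0.3 s.
At the end, for the whole second after the job is handed in: the gripper still holds the knob, at rest within 0.14 rad of highest lift; the tall plate stands on the bed, untouched by the fingers, centred along the jaws within 20 mm, upright and flush with them within 0.06 rad, and is pressed by the moving jaw with over 8 N (value of joint cam_lever between 1.43 and 1.71 rad and contact force between the fingers and lever_knob above 0.5 N and contact force between jaw_face and plate_tall above 8 N and contact force between the fingers and plate_tall below 0.1 N and z of plate_tall in the frame of vise between 0.02 and 0.028 m and x of plate_tall in the frame of vise between -0.013 and 0 m and y of plate_tall in the frame of vise between -0.02 and 0.02 m and angle between plate_tall's own z axis and vertical below 0.06 rad and angle between the x axis of plate_tall and the x axis of vise, either way round below 0.06 rad and linear speed of plate_tall below 0.02 m/s and velocity of joint cam_lever between -0.1 and 0.1 rad/s); the arm keeps its last pose, push and grip.
It fails at once if one of the other plates is moved by more than 12 mm (distance of any of plate_mid, plate_low from where it was at the start of the episode above 0.012 m).
It fails at once if the file or the tin is moved by more than 25 mm (distance of any of file, tin from where it was at the start of the episode above 0.025 m).
It fails at once if the tall plate is dropped (falls free, faster than 0.5 m/s) (linear speed of plate_tall above 0.5 m/s and contact force between the fingers and plate_tall below 0.05 N).
It also fails if it takes over 61 s, if anything falls off the work surface, if the arm or the gripper's body presses on something with over 40 N, if the wrist force passes 120 N, or if a joint passes its speed limit or range.

## Robot

A 6-joint arm with a two-finger parallel gripper is mounted at the origin on the work surface. World frame = base frame: x ahead of the robot, y to its left, z up, the work surface at z = 0. Lengths are in mm, angles in rad, forces in N, time in s.
With the tool pointing down it reaches from about 350 to 850 mm from the base axis. Payload 8.1 kg.
Tool frame: the origin (TCP) lies midway between the tips of the shut fingers; the grasp point (between the pads) lies 19 mm behind it; z points along the fingers, y is the line along which they close (so a half turn about z gives the same grasp; the last joint's range is limited). The gripper opens to 93 mm and grips with 3 to 60 N. Pads are 15 mm wide; open, the fingers measure 128 mm over their backs; the gripper's body (75 mm by 188 mm) begins 65 mm behind the grasp point.
Start: joints at [1.248, 0.13, 1.488, -0, 1.523, -0.085], TCP at [141.317, 583.125, 218.635] pointing down, gripper open.
Joint ranges: [-2.96, 2.96], [-0.89, 2.26], [0.02, 2.5], [-1.34, 4.48], [0, 2.73], [-2.66, 2.66]. Speed limits (rad/s): [2.39, 2.39, 2.79, 3.14, 3.14, 3.14].

## Interface

Orientations are given as [roll, pitch, yaw] about the fixed x, y, z axes, in that order (R = Rz(yaw) Ry(pitch) Rx(roll)).
In Python, from rig import bot gives the robot as it stands.
- The arm moves only by the shell command python3 -m inch 'ROWS' [FORCE]. ROWS is JSON, a list of rows, each an object with "xyz": the shift along the tool's x, y, z in m, a list of three; "yaw": the turn about the tool's z in rad; "fingers": the opening, from 0 (shut) to 1 (fully open). In form: [{"xyz": [dx, dy, dz], "yaw": yaw, "fingers": fingers}, ...]. A call has 1 to 12 rows; each row shifts and turns the commanded pose from where the row before left it, along the tool's axes as they then stand; what a row does not reach is not made up. A row lasts 1/12 s, in which the tool goes at most 41.7 mm and 7.16 degrees, less where a joint would pass 70% of its speed; a pose out of reach is approached as far as the arm can. A call with a gripper value outside its range is refused whole. The fingers move at their own pace and stop on an object; FORCE is the grip in N (left out, the last holds). Time passes only in rows, so rows that do not move let the fingers close. It gives the time, the measured TCP pose, the force, the opening and the grip force at its end, in the units of the state.
- bot.observe(): the state, without advancing time (a new reading comes with each control period).
- bot.read_camera(name): name is "scene" or "top"; returns (picture, depth): 480x640x3 uint8, red, green, blue; 480x640 float32, mm along the optical axis (not along the pixel's ray), 0 where there is no reading.
- bot.camera_model(name): a dict with "mtx" (3x3 intrinsics, pixels), "k1" (the pictures are not rectified: a ray, as slopes to the right and down, at radius r is drawn at 1 + k1 r^2 times it, then the intrinsics apply), "extrinsics" (4x4, takes a point from camera to world coordinates). Camera axes: x right, y down, z forward; pixel columns grow to the right and rows downward; lengths in mm; the calibration is good to about 2 mm. A picture is of the moment at which its call begins. camera_model takes no time and is no camera call.
- bot.sign_off(): hands the job in; it is judged then, once.
Trained networks look in the newest picture that a camera, given by its name, has taken for a name from the list of things; names that differ only in an ending like _2 or _b are one class to them, and where a whole thing is asked for, a point or a joint stands for the part that bears it (a point fixed in the world has none). Each returns a list of dicts, best first, with "confidence" (0 to 1); they miss things now and then, are a little off and sometimes report something else, mostly with a low value. They report only what shows in the picture. A call takes as long as a camera call. They do not tell look-alikes from the thing itself.
- bot.look_for(camera, label): "at" ([row, column] in pixels, amid what is visible of it).
The state is a dict: "clock": time; "joint_pos": joint angles; "qvel": joint speeds; "tau": joint torques, N m; "tool_pos": TCP position; "orientation": TCP orientation; "force": force on the tool from outside, world axes, zero at the start; "moment": the same for the moment, N m; "opening": finger opening in mm; "finger_force": force on a finger pad.
Only numpy, scipy, OpenCV 4.12 (cv2) and the standard library are available. Lean on these libraries where they do the work, as an engineer would, in place of code of your own. Each camera call takes 0.05 s, during which the arm holds its last target. There are 200 camera calls.

## Working session

There is one attempt and no reset: what is moved stays moved. The work goes in short steps, Python scripts to look and compute and a shell command to move; the robot and the scene stay as the last step left them, time stands still between calls to the robot, and variables do not carry over. Pictures are saved under pics/ and viewed, at most 10 in all, crops included, and the job is handed in when it is done.

```bash
mkdir -p pics; cat > h.py <<'E'
import numpy as np, cv2
from rig import bot
def save(cam,name):
    p,d=bot.read_camera(cam); cv2.imwrite(f'pics/{name}.png',p[:,:,::-1]); np.savez(f'pics/{name}.npz',p=p,d=d); return p,d
def world(cam,d):
    m=bot.camera_model(cam);K=np.array(m['mtx']);k1=m['k1'];E=np.array(m['extrinsics'])
    v,u=np.mgrid[0:480,0:640].astype(float)
    s=cv2.undistortPoints(np.stack([u.ravel(),v.ravel()],1)[:,None],K,np.array([k1,0,0,0.]))[:,0]
    # k1 model: drawn = (1+k1 r^2) * ray
    z=d.ravel(); P=np.stack([s[:,0]*z,s[:,1]*z,z],1)@E[:3,:3].T+E[:3,3]
    P[z==0]=np.nan
    return P.reshape(480,640,3)
E
python3 - <<'E'
from h import *
print(bot.observe())
for c in('scene','top'):
    p,d=save(c,c+'0');W=world(c,d);print(c,np.round(bot.camera_model(c)['extrinsics'],2).tolist())
    for l in('plate_tall','plate_mid','plate_low','rack','vise','lever_knob','jaw_face','file','tin'):
        for r in bot.look_for(c,l)[:4]:
            a=np.array(r['at']).astype(int);print(l,round(r['confidence'],2),a,np.round(W[a[0],a[1]]))
E
```

```text
{'clock': 0.0, 'joint_pos': array([ 1.24757728e+00,  1.31163078e-01,  1.48923820e+00,  3.17692622e-08,
        1.52301166e+00, -8.54495852e-02]), 'qvel': array([ 0.00193211,  0.00226249, -0.00097385,  0.00182263,  0.00030248,
       -0.00103922]), 'tau': array([-7.21691904e-04, -5.59828162e+01, -4.91771793e+01,  7.65514397e-02,
        3.46327003e-02, -2.19125718e-04]), 'tool_pos': array([141.1505518 , 582.58662901, 217.60887069]), 'orientation': array([-3.13977901e+00, -1.55384989e-04,  2.90382305e+00]), 'force': array([ 0.11172766,  0.37604977, -0.31158049]), 'moment': array([-0.03796137, -0.01842829, -0.03394364]), 'finger_force': 0.0, 'opening': 92.92401591906147}
scene [[-0.7, 0.41, -0.59, 1123.41], [0.72, 0.39, -0.58, 559.84], [-0.01, -0.83, -0.56, 607.11], [0.0, 0.0, 0.0, 1.0]]
plate_tall 0.73 [277 412] [565. 192.  91.]
plate_mid 0.68 [243 292] [610. -51.  65.]
plate_mid 0.56 [298 438] [536. 229.  50.]
plate_low 0.64 [246 294] [611. -45.  61.]
plate_low 0.56 [306 458] [550. 275.  69.]
rack 0.95 [325 435] [611. 273.  68.]
vise 0.8 [251 293] [626. -30.  65.]
lever_knob 0.49 [194 242] [ 595. -220.  100.]
jaw_face 0.75 [243 293] [608. -51.  64.]
file 0.68 [207 353] [ 346. -135.   -2.]
tin 0.88 [353 330] [774. 210.  85.]
top [[-0.01, -0.99, 0.15, 415.45], [-1.0, 0.02, 0.02, 42.26], [-0.03, -0.15, -0.99, 1134.3], [0.0, 0.0, 0.0, 1.0]]
plate_tall 0.85 [255 258] [557. 183. 117.]
plate_mid 0.83 [263 244] [549. 224.  52.]
plate_low 0.62 [265 226] [545. 267.  45.]
rack 0.73 [264 245] [548. 224.  41.]
rack 0.68 [349 182] [355. 375.   9.]
vise 0.91 [244 378] [587. -80.  55.]
jaw_face 0.51 [243 363] [593. -48.  34.]
file 0.6 [339 401] [ 373. -130.   13.]
tin 0.91 [175 261] [740. 180.  98.]
```

View pics/top0.png

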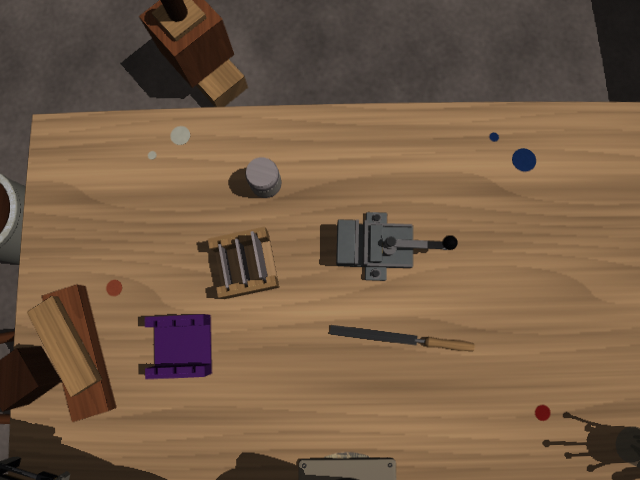

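View pics/scene0.png

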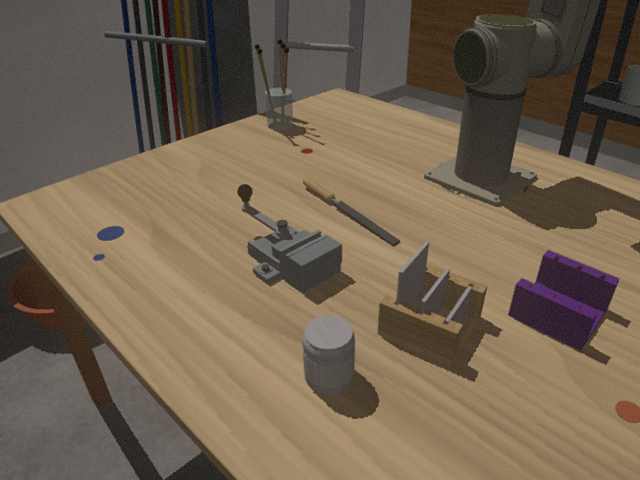

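The wooden rack at (264,244) is the one meant; the purple one at (347,182) is a look-alike. The tall plate is the tallest of the three, at (255,258), the slot nearest the vise, with plate_mid at (263,242) and plate_low at (265,226). The vise is at (244,378) and its knob at (243,450).

```bash
python3 - <<'E'
from h import *
def line(Q):
    c=Q[:,:2].mean(0);_,s,v=np.linalg.svd(Q[:,:2]-c);t=(Q[:,:2]-c)@v[0];n=(Q[:,:2]-c)@v[1]
    mid=c+v[0]*(np.percentile(t,1)+np.percentile(t,99))/2+v[1]*(np.percentile(n,1)+np.percentile(n,99))/2
    return len(Q),mid.round(1),'dir',round(np.degrees(np.arctan2(v[0,1],v[0,0]))%180,1),'ext',np.ptp(t).round(1),np.ptp(n).round(1),'z',np.percentile(Q[:,2],[1,50,99]).round(1)
def box(W,x0,x1,y0,y1,z0,z1):
    Q=W.reshape(-1,3);return Q[(Q[:,0]>x0)&(Q[:,0]<x1)&(Q[:,1]>y0)&(Q[:,1]<y1)&(Q[:,2]>z0)&(Q[:,2]<z1)]
for c in('top','scene'):
    f=np.load(f'pics/{c}0.npz');W=world(c,f['d']);print(c)
    print('tall all',line(box(W,480,640,140,300,95,140)))
    print('tall top',line(box(W,480,640,140,300,117,140)))
    print('rack top',line(box(W,480,680,120,330,66,74)))
    for q,a in(('knob',(500,700,-260,-180,85,125)),('lever bar',(500,700,-200,-130,52,70)),('jawtops',(500,700,-120,60,61,72))):
        Q=box(W,*a)
        if len(Q)>5:print(q,line(Q),Q.min(0).round(),Q.max(0).round())
    if c=='top':
        # height profile along y across vise
        for x in (560,575,600,615,625):
            for y in range(-110,30,6):
                Q=box(W,x-3,x+3,y,y+6,-5,140);print(y,int(np.median(Q[:,2])) if len(Q) else '-',end=' ')
            print()
    tops=[(-1,)]
p=np.load('pics/top0.npz')['p'][:,:,::-1];s=np.load('pics/scene0.npz')['p'][:,:,::-1]
a=cv2.resize(p[200:310,190:480],None,fx=2.75,fy=2.75,interpolation=2);b=cv2.resize(s[170:370,220:500],(800-380,300))
o=np.zeros((600,800,3),np.uint8);o[:a.shape[0],:a.shape[1]]=a[:,:800];o[305:598,:420]=b[:293];cv2.imwrite('pics/crop1.png',o)
E
```

```text
top
tall all (219, array([558.8, 186.3]), 'dir', np.float64(11.0), 'ext', np.float64(100.2), np.float64(6.7), 'z', array([ 95.6, 127.7, 132.4]))
tall top (163, array([558.8, 186.4]), 'dir', np.float64(11.1), 'ext', np.float64(100.2), np.float64(6.4), 'z', array([118. , 128.6, 132.5]))
rack top (1133, array([550.8, 226.9]), 'dir', np.float64(18.4), 'ext', np.float64(150.9), np.float64(146.2), 'z', array([66.2, 68.9, 73.5]))
knob (180, array([ 581.8, -228.8]), 'dir', np.float64(52.6), 'ext', np.float64(31.0), np.float64(31.5), 'z', array([ 97.6, 110.1, 116.5])) [ 566. -245.   94.] [ 597. -213.  118.]
lever bar (265, array([ 586.1, -165. ]), 'dir', np.float64(85.9), 'ext', np.float64(70.6), np.float64(19.0), 'z', array([56.9, 62.9, 67.3])) [ 575. -200.   54.] [ 597. -130.   68.]
jawtops (1127, array([595.3, -46.9]), 'dir', np.float64(3.9), 'ext', np.float64(105.4), np.float64(136.5), 'z', array([61.2, 64.8, 69.3])) [ 543. -120.   61.] [644.  14.  71.]
-110 23 -104 21 -98 22 -92 23 -86 54 -80 53 -74 52 -68 54 -62 43 -56 63 -50 44 -44 22 -38 23 -32 64 -26 64 -20 63 -14 64 -8 65 -2 65 4 63
[... 935 characters left out ...]
117.3, 127.3, 130.1]))
rack top (1683, array([554.1, 239.7]), 'dir', np.float64(1.1), 'ext', np.float64(149.5), np.float64(133.5), 'z', array([66.2, 68.4, 73.1]))
knob (190, array([ 586. , -222.1]), 'dir', np.float64(144.6), 'ext', np.float64(31.4), np.float64(21.2), 'z', array([ 86.6, 104. , 115. ])) [ 569. -238.   85.] [ 599. -210.  115.]
lever bar (200, array([ 586.1, -164.4]), 'dir', np.float64(86.3), 'ext', np.float64(69.6), np.float64(21.2), 'z', array([55.5, 62. , 64.3])) [ 576. -200.   55.] [ 597. -130.   66.]
jawtops (1122, array([590.7, -41.9]), 'dir', np.float64(80.3), 'ext', np.float64(139.8), np.float64(104.5), 'z', array([61.1, 64.1, 69.7])) [ 543. -119.   61.] [647.  20.  72.]
```

View pics/crop1.png

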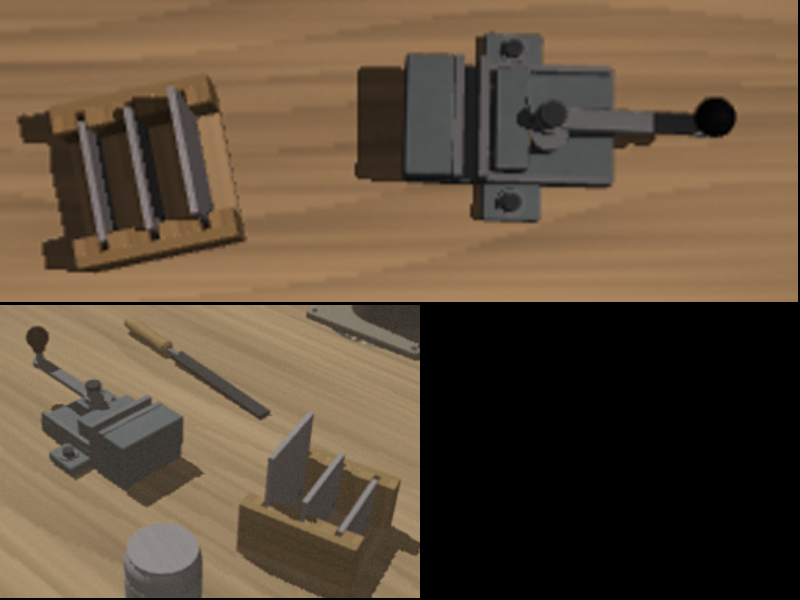

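```bash
python3 - <<'E'
from h import *
for c in('top','scene'):
    W=world(c,np.load(f'pics/{c}0.npz')['d']).reshape(-1,3)
    m=lambda y0,y1,z0,z1:W[(W[:,0]>520)&(W[:,0]<670)&(W[:,1]>y0)&(W[:,1]<y1)&(W[:,2]>z0)&(W[:,2]<z1)]
    for n,Q in(('fixed',m(-35,30,61,70)),('facetop',m(-62,-46,60,70))):
        r=cv2.minAreaRect(Q[:,:2].astype(np.float32));print(c,n,len(Q),r)
    # edges: y of fixed face & gap per x slice
    xs=[];lo=[];hi=[];g=[]
    for x in range(548,640,6):
        Q=W[(abs(W[:,0]-x)<3)&(W[:,2]>58)&(W[:,2]<72)&(W[:,1]>-66)&(W[:,1]<40)]
        if len(Q)<4: continue
        y=np.sort(Q[:,1]);i=np.argmax(np.diff(y));xs.append(x);lo.append(y[i]);hi.append(y[i+1]);g.append(y[-1])
    print(np.array(lo).round(),np.array(hi).round(),np.array(g).round())
    for v in(lo,hi,g):
        k=np.polyfit(xs,v,1);print('slope deg',np.degrees(np.arctan(k[0])).round(2),'y at 593',np.polyval(k,593).round(1))
E
```

```text
top fixed 919 ((593.8777465820312, -10.518302917480469), (47.386165618896484, 100.70211791992188), 88.4686050415039)
top facetop 165 ((591.7159423828125, -50.82511901855469), (7.30269718170166, 98.3482894897461), 88.20805358886719)
[-46. -46. -46. -47. -47. -47. -47. -47. -47. -48. -48. -48. -49. -49.
 -49. -51.] [-31. -31. -31. -33. -33. -34. -34. -34. -34. -34. -34. -35. -35. -35.
 -35. -35.] [14. 14. 14. 14. 14. 13. 13. 13. 13. 13. 13. 13. 12. 10. 10. 10.]
slope deg -2.35 y at 593 -47.5
slope deg -2.78 y at 593 -33.7
slope deg -2.34 y at 593 12.6
scene fixed 861 ((595.2421264648438, -9.003616333007812), (52.88481140136719, 100.77349853515625), 86.32299041748047)
scene facetop 120 ((593.7496948242188, -50.40970993041992), (8.806479454040527, 96.93682861328125), 89.99166107177734)
[-43. -43. -43. -43. -44. -44. -43. -44. -44. -44. -45. -43. -43. -45.
 -44. -44.] [-31. -32. -32. -31. -34. -33. -31. -31. -32. -33. -33. -33. -33. -32.
 -33. -34.] [18. 19. 20. 18. 18. 16. 16. 16. 16. 16. 16. 16. 13. 15. 15. 14.]
slope deg -0.73 y at 593 -43.7
slope deg -1.24 y at 593 -32.4
slope deg -3.09 y at 593 16.4
```

```bash
cat > go.py <<'E'
import sys
from h import *
from scipy.spatial.transform import Rotation as R
# target x y z yawdeg -> shift in tool axes (m), tool yaw turn (rad)
x,y,z,w=map(float,sys.argv[1:5]);o=bot.observe()
r=R.from_euler('xyz',o['orientation']);d=r.inv().apply(np.array([x,y,z])-o['tool_pos'])/1000
print('shift',d.round(4),'turn',round(-((np.radians(w)-o['orientation'][2]+np.pi)%(2*np.pi)-np.pi),3),'rpy',o['orientation'].round(4))
E
python3 -m inch '[{"xyz":[-0.0333,-0.019,0],"yaw":0,"fingers":1},{"xyz":[-0.0333,-0.019,0],"yaw":0,"fingers":1},{"xyz":[-0.0333,-0.019,0],"yaw":0,"fingers":1},{"xyz":[-0.0333,-0.019,0],"yaw":0,"fingers":1},{"xyz":[-0.0333,-0.019,0],"yaw":0,"fingers":1},{"xyz":[-0.0333,-0.019,0],"yaw":0,"fingers":1},{"xyz":[-0.0333,-0.019,0],"yaw":0,"fingers":1},{"xyz":[-0.0333,-0.019,0],"yaw":0,"fingers":1},{"xyz":[-0.0333,-0.019,0],"yaw":0,"fingers":1},{"xyz":[-0.0333,-0.019,0],"yaw":0,"fingers":1},{"xyz":[-0.0333,-0.019,0],"yaw":0,"fingers":1},{"xyz":[-0.0333,-0.019,0],"yaw":0,"fingers":1}]' 20
python3 -m inch '[{"xyz":[-0.0333,-0.019,0],"yaw":0,"fingers":1},{"xyz":[-0.0333,-0.019,0],"yaw":0,"fingers":1},{"xyz":[-0.0333,-0.019,0],"yaw":0,"fingers":1},{"xyz":[0,0,0],"yaw":-0.108,"fingers":0.5},{"xyz":[0,0,0],"yaw":-0.108,"fingers":0.5},{"xyz":[0,0,0],"yaw":-0.108,"fingers":0.5},{"xyz":[0,0,0],"yaw":-0.108,"fingers":0.5},{"xyz":[0,0,0],"yaw":0,"fingers":0.5},{"xyz":[0,0,0],"yaw":0,"fingers":0.5}]'
python3 go.py 559.5 187.5 140 191
```

```text
clock: 2.0
tool_pos: [477.2, 265.9, 218.9]
orientation: [3.141, 0.0, 2.904]
force: [0.9, -0.4, 1.1]
opening: 92.9
finger_force: 0.0
clock: 2.75
tool_pos: [559.6, 188.5, 218.6]
orientation: [3.142, -0.0, -2.951]
force: [-0.2, 0.8, 0.7]
opening: 57.7
finger_force: 0.0
shift [ 0.0003 -0.0009  0.0786] turn -0.001 rpy [ 3.1416e+00 -1.0000e-04 -2.9508e+00]
```

```bash
python3 -m inch '[{"xyz":[0,-0.001,0.03],"yaw":0,"fingers":0.5},{"xyz":[0,0,0.035],"yaw":0,"fingers":0.5},{"xyz":[0,0,0.03],"yaw":0,"fingers":0.5},{"xyz":[0,0,0.0235],"yaw":0,"fingers":0.5},{"xyz":[0,0,0],"yaw":0,"fingers":0.5},{"xyz":[0,0,0],"yaw":0,"fingers":0.3},{"xyz":[0,0,0],"yaw":0,"fingers":0.2},{"xyz":[0,0,0],"yaw":0,"fingers":0.1},{"xyz":[0,0,0],"yaw":0,"fingers":0},{"xyz":[0,0,0],"yaw":0,"fingers":0},{"xyz":[0,0,0],"yaw":0,"fingers":0},{"xyz":[0,0,0],"yaw":0,"fingers":0}]' 25
python3 -m inch '[{"xyz":[0,0,0],"yaw":0,"fingers":0},{"xyz":[0,0,0],"yaw":0,"fingers":0},{"xyz":[0,0,0],"yaw":0,"fingers":0}]'
python3 -c "
from h import *
o=bot.observe();print(o['force'],o['moment'])"
```

```text
clock: 3.75
tool_pos: [560.2, 187.7, 100.9]
orientation: [3.141, 0.001, -2.948]
force: [-0.1, 3.0, 1.2]
opening: 5.9
finger_force: 25.0
clock: 4.0
tool_pos: [560.3, 187.7, 100.9]
orientation: [3.141, 0.001, -2.947]
force: [-1.9, 0.3, 5.4]
opening: 5.5
finger_force: 25.0
[-1.94349586  0.33391006  5.38811925] [0.21116148 0.17970139 0.00630862]
```

```bash
python3 -m inch '[{"xyz":[0,0,-0.004],"yaw":0,"fingers":0},{"xyz":[0,0,-0.008],"yaw":0,"fingers":0},{"xyz":[0,0,-0.01],"yaw":0,"fingers":0},{"xyz":[0,0,-0.01],"yaw":0,"fingers":0},{"xyz":[0,0,-0.01],"yaw":0,"fingers":0},{"xyz":[0,0,-0.01],"yaw":0,"fingers":0},{"xyz":[0,0,-0.01],"yaw":0,"fingers":0},{"xyz":[0,0,-0.01],"yaw":0,"fingers":0},{"xyz":[0,0,-0.01],"yaw":0,"fingers":0},{"xyz":[0,0,-0.01],"yaw":0,"fingers":0},{"xyz":[0,0,-0.006],"yaw":0,"fingers":0},{"xyz":[0,0,-0.002],"yaw":0,"fingers":0}]'
python3 -m inch '[{"xyz":[0,0,0],"yaw":0,"fingers":0},{"xyz":[0,0,0],"yaw":0,"fingers":0},{"xyz":[0,0,0],"yaw":0,"fingers":0}]'
python3 go.py 594 -40 202 177.7
```

```text
clock: 5.0
tool_pos: [560.5, 187.7, 201.9]
orientation: [3.141, 0.002, -2.947]
force: [-0.2, -0.4, -1.4]
opening: 6.0
finger_force: 25.0
clock: 5.25
tool_pos: [559.4, 187.4, 199.2]
orientation: [-3.142, -0.001, -2.947]
force: [-0.3, 0.5, -1.6]
opening: 6.0
finger_force: 25.0
shift [ 0.0099 -0.2298 -0.0027] turn 0.234 rpy [-3.1415e+00 -1.4000e-03 -2.9474e+00]
```

```bash
python3 -m inch '[{"xyz":[0.0005,-0.012,0],"yaw":0,"fingers":0},{"xyz":[0.001,-0.022,0],"yaw":0,"fingers":0},{"xyz":[0.001,-0.026,0],"yaw":0,"fingers":0},{"xyz":[0.001,-0.026,0],"yaw":0,"fingers":0},{"xyz":[0.001,-0.026,0],"yaw":0,"fingers":0},{"xyz":[0.001,-0.026,0],"yaw":0,"fingers":0},{"xyz":[0.001,-0.026,0],"yaw":0,"fingers":0},{"xyz":[0.001,-0.026,0],"yaw":0,"fingers":0},{"xyz":[0.001,-0.022,0],"yaw":0,"fingers":0},{"xyz":[0.0005,-0.012,0],"yaw":0,"fingers":0},{"xyz":[0.0007,-0.0058,0],"yaw":0.04,"fingers":0},{"xyz":[0,0,0],"yaw":0.06,"fingers":0}]'
python3 -m inch '[{"xyz":[0,0,0],"yaw":0.06,"fingers":0},{"xyz":[0,0,0],"yaw":0.05,"fingers":0},{"xyz":[0,0,0],"yaw":0.024,"fingers":0},{"xyz":[0,0,0],"yaw":0,"fingers":0},{"xyz":[0,0,0],"yaw":0,"fingers":0},{"xyz":[0,0,0],"yaw":0,"fingers":0}]'
python3 go.py 594 -40 202 177.7
python3 - <<'E'
from h import *
a,_=save('top','top1');b,_=save('scene','scene1')
o=np.zeros((600,800,3),np.uint8)
o[:300,:]=cv2.resize(a[190:310,240:560],(800,300));o[300:,:440]=cv2.resize(b[120:320,190:480],(440,300));cv2.imwrite('pics/crop2.png',o[:,:,::-1])
E
```

```text
clock: 6.25
tool_pos: [594.4, -41.9, 199.6]
orientation: [-3.141, -0.001, -3.051]
force: [0.8, 0.5, -1.9]
opening: 6.1
finger_force: 25.0
clock: 6.75
tool_pos: [594.5, -39.8, 200.0]
orientation: [3.142, -0.0, 3.103]
force: [-0.0, -0.5, -1.4]
opening: 5.8
finger_force: 25.0
shift [ 0.0005 -0.0003 -0.002 ] turn 0.002 rpy [ 3.1415e+00 -2.0000e-04  3.1033e+00]
```

View pics/crop2.png

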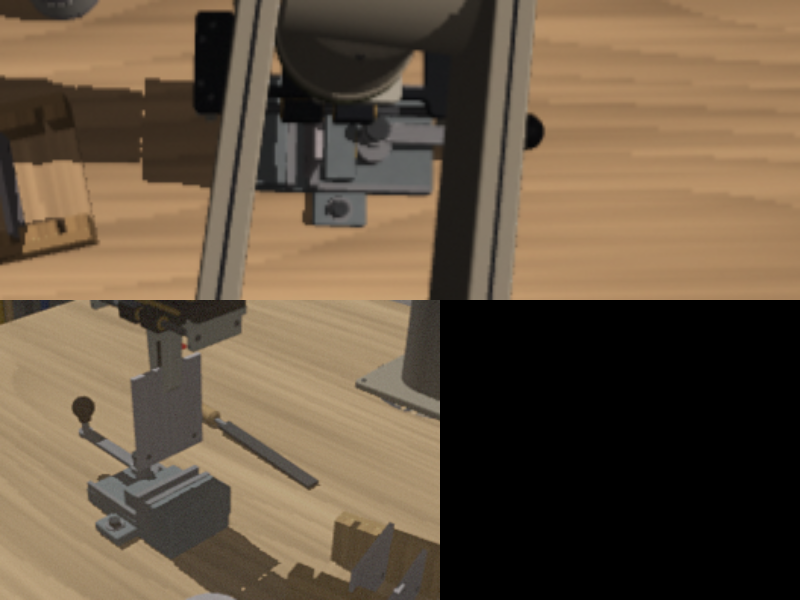

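```bash
python3 - <<'E'
from h import *
from scipy.optimize import least_squares
W=world('scene',np.load('pics/scene1.npz')['d']).reshape(-1,3)
Q=W[(W[:,0]>540)&(W[:,0]<650)&(W[:,1]>-55)&(W[:,1]<-20)&(W[:,2]>112)&(W[:,2]<225)]
f=lambda p:p[0]+p[1]*(Q[:,0]-594)+p[2]*(Q[:,2]-170)-Q[:,1]
s=least_squares(f,[-37,0,0],loss='soft_l1').x
print(len(Q),'face y',s[0],'yaw deg',np.degrees(s[1]),'tilt deg',np.degrees(s[2]));K=abs(f(s))<3
q=Q[K];print(np.percentile(q,[1,99],axis=0).round(1))
# plate at x~593: fixed-jaw top surface in top1 and knob etc. in same picture
Q=W[(W[:,0]>540)&(W[:,0]<650)&(W[:,1]>-36)&(W[:,1]<30)&(W[:,2]>58)&(W[:,2]<72)]
print(len(Q),cv2.minAreaRect(Q[:,:2].astype(np.float32)),np.percentile(Q,[2,98],axis=0).round(1))
E
```

```text
2459 face y -35.81294656568939 yaw deg -1.916915365096214 tilt deg 0.5264405204696726
[[544.9 -39.5 112.8]
 [643.1 -32.8 223.6]]
928 ((595.3546142578125, -8.897275924682617), (51.97475051879883, 99.97511291503906), 86.67233276367188) [[548.8 -31.9  59. ]
 [643.8  16.7  66.3]]
```

The plate hangs upright over the gap between the jaws (top crop, hidden under the gripper; scene crop, at about (165,410)), flush and centred to within a millimetre. I'm lowering it now.

```bash
python3 -m inch '[{"xyz":[0,0.0007,0.008],"yaw":0,"fingers":0},{"xyz":[0,0,0.012],"yaw":0,"fingers":0},{"xyz":[0,0,0.012],"yaw":0,"fingers":0},{"xyz":[0,0,0.006],"yaw":0,"fingers":0},{"xyz":[0,0,0.004],"yaw":0,"fingers":0},{"xyz":[0,0,0.004],"yaw":0,"fingers":0},{"xyz":[0,0,0.004],"yaw":0,"fingers":0},{"xyz":[0,0,0],"yaw":0,"fingers":0},{"xyz":[0,0,0],"yaw":0,"fingers":0}]'
python3 -c "
from h import *
o=bot.observe();print(o['tool_pos'],o['force'],o['moment'])"
```

```text
clock: 7.6
tool_pos: [594.7, -39.2, 150.2]
orientation: [3.142, -0.0, 3.102]
force: [-0.3, 0.0, -2.0]
opening: 6.1
finger_force: 25.0
[594.70587118 -39.17390905 150.15993801] [-0.25486019  0.00739834 -2.01134022] [0.03756294 0.03917588 0.00173177]
```

Inside the gap with no contact (bottom edge near z = 59).

```bash
python3 -m inch '[{"xyz":[0,0,0.006],"yaw":0,"fingers":0},{"xyz":[0,0,0.007],"yaw":0,"fingers":0},{"xyz":[0,0,0.007],"yaw":0,"fingers":0},{"xyz":[0,0,0.006],"yaw":0,"fingers":0},{"xyz":[0,0,0.004],"yaw":0,"fingers":0},{"xyz":[0,0,0],"yaw":0,"fingers":0},{"xyz":[0,0,0],"yaw":0,"fingers":0}]'
python3 -m inch '[{"xyz":[0,0,0.002],"yaw":0,"fingers":0},{"xyz":[0,0,0.001],"yaw":0,"fingers":0},{"xyz":[0,0,0],"yaw":0,"fingers":0},{"xyz":[0,0,0],"yaw":0,"fingers":0}]'
```

```text
clock: 8.18
tool_pos: [594.4, -39.1, 119.6]
orientation: [3.142, -0.001, 3.102]
force: [-0.2, 0.3, -1.2]
opening: 6.2
finger_force: 25.0
clock: 8.52
tool_pos: [594.8, -39.2, 117.3]
orientation: [-3.142, 0.0, 3.102]
force: [0.0, -0.3, -1.6]
opening: 5.6
finger_force: 25.0
```

```bash
python3 -m inch '[{"xyz":[0,0,0.001],"yaw":0,"fingers":0},{"xyz":[0,0,0],"yaw":0,"fingers":0},{"xyz":[0,0,0.001],"yaw":0,"fingers":0},{"xyz":[0,0,0],"yaw":0,"fingers":0}]'
python3 -m inch '[{"xyz":[0,0,0.001],"yaw":0,"fingers":0},{"xyz":[0,0,0],"yaw":0,"fingers":0},{"xyz":[0,0,0],"yaw":0,"fingers":0}]'
```

```text
clock: 8.85
tool_pos: [594.6, -39.2, 115.0]
orientation: [3.142, -0.0, 3.102]
force: [0.1, 0.1, -2.0]
opening: 5.9
finger_force: 25.0
clock: 9.1
tool_pos: [594.9, -39.2, 114.9]
orientation: [-3.141, 0.001, 3.102]
force: [-3.0, 0.8, 6.0]
opening: 5.8
finger_force: 25.0
```

```bash
python3 -m inch '[{"xyz":[0,0,0],"yaw":0,"fingers":0.2},{"xyz":[0,0,0],"yaw":0,"fingers":0.3},{"xyz":[0,0,0],"yaw":0,"fingers":0.45},{"xyz":[0,0,0],"yaw":0,"fingers":0.6},{"xyz":[0,0,0],"yaw":0,"fingers":0.8},{"xyz":[0,0,0],"yaw":0,"fingers":0.8},{"xyz":[0,0,0],"yaw":0,"fingers":0.8}]'
python3 -m inch '[{"xyz":[0,0,-0.01],"yaw":0,"fingers":0.8},{"xyz":[0,0,-0.02],"yaw":0,"fingers":0.8},{"xyz":[0,0,-0.03],"yaw":0,"fingers":0.8},{"xyz":[0,0,-0.03],"yaw":0,"fingers":0.8},{"xyz":[0,0,-0.01],"yaw":0,"fingers":0.8},{"xyz":[0,0,0],"yaw":0,"fingers":0.8}]'
python3 - <<'E'
from h import *
p,d=save('scene','scene2');W=world('scene',d).reshape(-1,3)
q=lambda a:W[(W[:,0]>a[0])&(W[:,0]<a[1])&(W[:,1]>a[2])&(W[:,1]<a[3])&(W[:,2]>a[4])&(W[:,2]<a[5])]
Q=q((535,655,-70,-10,75,150));c=np.c_[np.ones(len(Q)),Q[:,0]-594,Q[:,2]-105]
s,*_=np.linalg.lstsq(c,Q[:,1],rcond=None);print(len(Q),s[0],np.degrees(s[1:]),np.percentile(Q,[1,99],axis=0).round(1))
K=q((540,640,-260,-190,85,125));print('knob',len(K),np.percentile(K,[1,99],axis=0).round(1))
cv2.imwrite('pics/crop3.png',cv2.resize(p[150:320,190:400],(740,600))[:,:,::-1])
E
python3 go.py 585 -226.5 205 177.7
```

```text
clock: 9.68
tool_pos: [594.7, -39.2, 114.1]
orientation: [3.142, -0.0, 3.102]
force: [0.6, -0.3, -1.0]
opening: 48.1
finger_force: 0.0
clock: 10.18
tool_pos: [597.0, -39.5, 219.2]
orientation: [-3.141, 0.008, 3.102]
force: [1.0, 0.2, 0.4]
opening: 74.3
finger_force: 0.0
1436 -35.86734839237553 [-1.64593933 -0.38926701] [[545.7 -41.6  75.5]
 [643.4 -32.5 143. ]]
knob 190 [[ 571.4 -236.    86.4]
 [ 597.2 -211.1  114.8]]
shift [ 0.0034 -0.1875  0.0113] turn 0.0 rpy [-3.1411  0.0039  3.1018]
```

View pics/crop3.png

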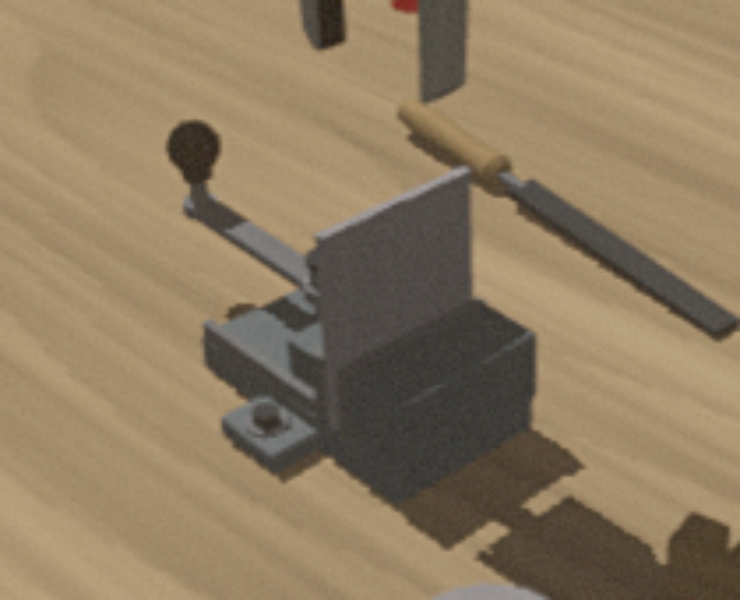

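The plate stands let go and upright between the jaws, with its top edge from (318,240) to (468,172) in the crop. The knob is at (192,150) with the lever open. Next I go above the knob.

```bash
python3 -m inch '[{"xyz":[0.001,-0.015,0],"yaw":0,"fingers":0.8},{"xyz":[0.001,-0.03,0],"yaw":0,"fingers":0.8},{"xyz":[0,-0.033,0],"yaw":0,"fingers":0.8},{"xyz":[0,-0.033,0],"yaw":0,"fingers":0.8},{"xyz":[0,-0.033,0],"yaw":0,"fingers":0.8},{"xyz":[0,-0.03,0],"yaw":0,"fingers":0.8},{"xyz":[0,-0.014,0.01],"yaw":0,"fingers":0.8},{"xyz":[0,0,0],"yaw":0,"fingers":0.8},{"xyz":[0,0,0],"yaw":0,"fingers":0.8},{"xyz":[0,0,0],"yaw":0,"fingers":0.8}]'
python3 go.py 582.5 -227.5 82 177.7
```

```text
clock: 11.07
tool_pos: [584.7, -225.6, 202.5]
orientation: [3.14, -0.002, 3.102]
force: [-0.4, -0.1, 0.5]
opening: 74.5
finger_force: 0.0
shift [ 0.0018 -0.0022  0.1205] turn 0.001 rpy [ 3.1400e+00 -2.2000e-03  3.1022e+00]
```

```bash
python3 -m inch '[{"xyz":[0.0018,-0.0022,0.02],"yaw":0,"fingers":0.8},{"xyz":[0,0,0.03],"yaw":0,"fingers":0.8},{"xyz":[0,0,0.03],"yaw":0,"fingers":0.8},{"xyz":[0,0,0.025],"yaw":0,"fingers":0.8},{"xyz":[0,0,0.0155],"yaw":0,"fingers":0.8},{"xyz":[0,0,0],"yaw":0,"fingers":0.6},{"xyz":[0,0,0],"yaw":0,"fingers":0.4},{"xyz":[0,0,0],"yaw":0,"fingers":0.2},{"xyz":[0,0,0],"yaw":0,"fingers":0.2},{"xyz":[0,0,0],"yaw":0,"fingers":0.2},{"xyz":[0,0,0],"yaw":0,"fingers":0.2},{"xyz":[0,0,0],"yaw":0,"fingers":0.2}]' 30
python3 go.py 582.5 -227.5 82 177.7
```

```text
clock: 12.07
tool_pos: [583.8, -229.3, 84.6]
orientation: [-3.141, 0.001, 3.102]
force: [0.4, 4.4, 0.6]
opening: 32.6
finger_force: 2.6
shift [0.0014 0.0017 0.0026] turn 0.0 rpy [-3.1411e+00  1.4000e-03  3.1017e+00]
```

```bash
python3 -m inch '[{"xyz":[0,0,0.002],"yaw":0,"fingers":0},{"xyz":[0,0,0],"yaw":0,"fingers":0},{"xyz":[0,0,0],"yaw":0,"fingers":0},{"xyz":[0,0,0],"yaw":0,"fingers":0}]' 30
python3 - <<'E'
from h import *
o=bot.observe();t=o['tool_pos'];print(t,o['force'])
p=np.array([591.7,-104]);u=np.array([.040,.999]);v=np.array([-.999,.040])
r=(t[:2]-p);th=np.arctan2(r@v,-r@u);L=np.hypot(*r);print('theta',th,'r',L)
ex=np.array([np.cos(o['orientation'][2]),np.sin(o['orientation'][2])]);ey=np.array([ex[1],-ex[0]])
A=np.linspace(th,1.57,21);k=np.array([p+125*(-np.cos(a)*u+np.sin(a)*v) for a in A]);k[0]=t[:2]
for a,d in zip(A[1:],np.diff(k,axis=0)):print(round(a,2),round(d@ex/1000,4),round(d@ey/1000,4))
E
```

```text
clock: 12.4
tool_pos: [585.3, -229.0, 84.3]
orientation: [-3.141, 0.004, 3.102]
force: [0.4, 4.1, 9.8]
opening: 30.6
finger_force: 30.0
[ 585.28611339 -229.01663011   84.343611  ] [0.37039236 4.09117682 9.79835621]
theta 0.011240662019523347 r 125.18105185843284
0.09 0.0097 0.0007
0.17 0.0097 0.0012
0.25 0.0095 0.002
0.32 0.0093 0.0027
0.4 0.0091 0.0035
0.48 0.0088 0.0042
0.56 0.0085 0.0048
0.63 0.0081 0.0055
0.71 0.0076 0.0061
0.79 0.0071 0.0067
0.87 0.0066 0.0072
0.95 0.006 0.0077
1.02 0.0054 0.0081
1.1 0.0047 0.0085
1.18 0.0041 0.0089
1.26 0.0033 0.0091
1.34 0.0026 0.0094
1.41 0.0019 0.0096
1.49 0.0011 0.0097
1.57 0.0004 0.0097
```

```bash
python3 -m inch '[{"xyz":[0.0097,0.0007,-0.002],"yaw":0,"fingers":0},{"xyz":[0.0097,0.0012,0],"yaw":0,"fingers":0},{"xyz":[0.0095,0.002,0],"yaw":0,"fingers":0},{"xyz":[0.0093,0.0027,0],"yaw":0,"fingers":0},{"xyz":[0.0091,0.0035,0],"yaw":0,"fingers":0},{"xyz":[0.0088,0.0042,0],"yaw":0,"fingers":0},{"xyz":[0,0,0],"yaw":0,"fingers":0},{"xyz":[0,0,0],"yaw":0,"fingers":0},{"xyz":[0,0,0],"yaw":0,"fingers":0}]' 35
cat > th.py <<'E'
from h import *
o=bot.observe();t=o['tool_pos'];p=np.array([591.7,-104]);u=np.array([.040,.999]);v=np.array([-.999,.040])
r=t[:2]-p;th=np.arctan2(r@v,-r@u);er=r/np.hypot(*r);F=o['force'][:2];et=np.cos(th)*v+np.sin(th)*u
print('theta',th.round(3),'r',np.hypot(*r).round(1),'Frad',(F@er).round(1),'Ftan',(F@et).round(1),t.round(1),o['force'].round(1))
E
python3 th.py
```

```text
clock: 13.15
tool_pos: [529.0, -212.4, 84.5]
orientation: [3.141, 0.002, 3.102]
force: [2.7, 3.8, 3.5]
opening: 30.6
finger_force: 35.0
theta 0.485 r 125.2 Frad -4.7 Ftan -0.4 [ 529.  -212.4   84.5] [2.7 3.8 3.5]
```

Swing is on track. I continue.

```bash
python3 -m inch '[{"xyz":[0.0085,0.0049,0],"yaw":0,"fingers":0},{"xyz":[0.0081,0.0056,0],"yaw":0,"fingers":0},{"xyz":[0.0076,0.0062,0],"yaw":0,"fingers":0},{"xyz":[0.0071,0.0067,0],"yaw":0,"fingers":0},{"xyz":[0.0066,0.0072,0],"yaw":0,"fingers":0},{"xyz":[0.006,0.0077,0],"yaw":0,"fingers":0},{"xyz":[0.0054,0.0081,0],"yaw":0,"fingers":0},{"xyz":[0,0,0],"yaw":0,"fingers":0},{"xyz":[0,0,0],"yaw":0,"fingers":0},{"xyz":[0,0,0],"yaw":0,"fingers":0}]'
python3 th.py
```

```text
clock: 13.98
tool_pos: [482.2, -164.8, 84.6]
orientation: [-3.14, 0.003, 3.102]
force: [6.6, 0.2, 0.0]
opening: 30.4
finger_force: 35.0
theta 1.024 r 125.2 Frad -5.8 Ftan -3.0 [ 482.2 -164.8   84.6] [6.6 0.2 0. ]
```

```bash
python3 -m inch '[{"xyz":[0.0045,0.0085,0],"yaw":0,"fingers":0},{"xyz":[0.0038,0.0089,0],"yaw":0,"fingers":0},{"xyz":[0.0031,0.0091,0],"yaw":0,"fingers":0},{"xyz":[0.0024,0.0094,0],"yaw":0,"fingers":0},{"xyz":[0.0017,0.0096,0],"yaw":0,"fingers":0},{"xyz":[0.0009,0.0097,0],"yaw":0,"fingers":0},{"xyz":[0.0002,0.0097,0],"yaw":0,"fingers":0},{"xyz":[0,0.001,0],"yaw":0,"fingers":0},{"xyz":[0,0,0],"yaw":0,"fingers":0},{"xyz":[0,0,0],"yaw":0,"fingers":0},{"xyz":[0,0,0],"yaw":0,"fingers":0},{"xyz":[0,0,0],"yaw":0,"fingers":0}]'
python3 th.py
python3 - <<'E'
from h import *
p,d=save('scene','scene3');W=world('scene',d).reshape(-1,3)
q=lambda a:W[(W[:,0]>a[0])&(W[:,0]<a[1])&(W[:,1]>a[2])&(W[:,1]<a[3])&(W[:,2]>a[4])&(W[:,2]<a[5])]
Q=q((535,655,-70,-10,75,150));c=np.c_[np.ones(len(Q)),Q[:,0]-594,Q[:,2]-105]
s,*_=np.linalg.lstsq(c,Q[:,1],rcond=None);print(len(Q),s[0],np.degrees(s[1:]),np.percentile(Q,[1,99],axis=0).round(1))
t,_=save('top','top3')
o=np.zeros((600,800,3),np.uint8);o[:300]=cv2.resize(t[190:310,240:560],(800,300));o[300:,:440]=cv2.resize(p[150:320,190:440],(440,300));cv2.imwrite('pics/crop4.png',o[:,:,::-1])
E
```

```text
clock: 14.98
tool_pos: [466.7, -98.1, 84.4]
orientation: [-3.14, 0.0, 3.102]
force: [-2.7, -3.1, 7.6]
opening: 30.7
finger_force: 35.0
theta 1.578 r 125.2 Frad 2.6 Ftan -3.2 [466.7 -98.1  84.4] [-2.7 -3.1  7.6]
1443 -32.812278780332676 [-1.90039829 -0.40507334] [[545.3 -39.1  75.7]
 [643.7 -29.5 143.2]]
```

View pics/crop4.png

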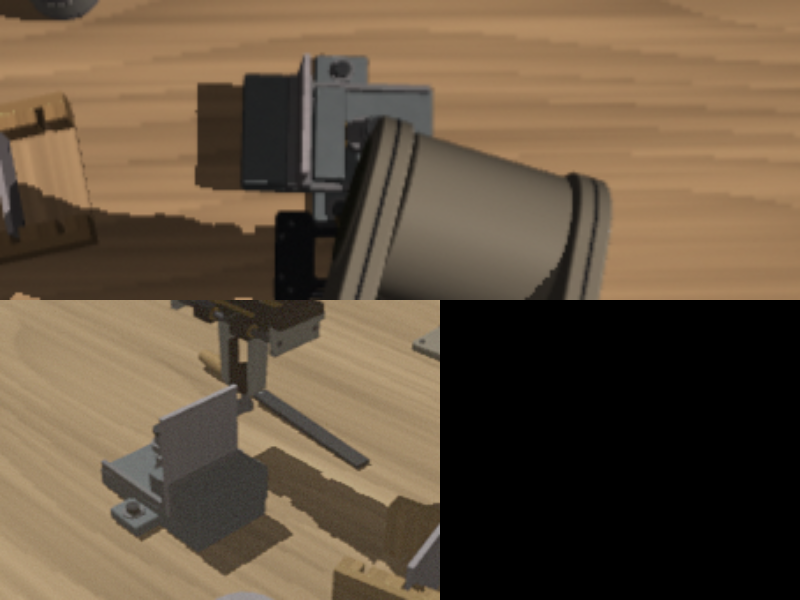

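The plate is now pushed 3 mm against the fixed jaw, upright (scene crop, around (200,430)), and the gripper holds the knob at about 1.57 rad. I'm handing it in.

```bash
python3 th.py; python3 -c "
from rig import bot
print(bot.observe()['qvel'].round(3)); print(bot.sign_off())"
```

```text
theta 1.577 r 125.2 Frad 1.8 Ftan -3.6 [466.6 -98.2  84.4] [-1.9 -3.5  7.8]
[-0.001 -0.002 -0.001  0.     0.     0.   ]
the job is handed in; nothing more can be done
None
```

The tall plate stands upright, clamped against the vise's fixed jaw, with the gripper still holding the cam knob at about 1.58 rad when I handed the job in; the sign-off returned no verdict, and I had no reading of the jaw force itself.

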